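Hook up the guard of the sleeper chopper

TASK

On the model railway bench, raise the clear drop guard of the sleeper chopper by the wooden handle on top of it, slide it sideways and let it down so that the hooked end of its slotted bar sits in the notch of the steel catch post and holds the guard up for loading. The press with the same handle but no clear guard is not the one. Let go with the guard hanging safely in the notch.

Things in the scene. Friction and masses are not known exactly. Their poses are not given: they have to be found in the camera images.
- handle (a point): Centre of the guard's handle: a level wooden round bar, 16 mm thick, 100 mm long, on top of the clear guard, about 158 mm above the table at the start. 36 mm either side of its centre stubs hold it from below; under its axis 40 mm are free. Axes are the machine's: z up, y along the handle towards the catch post, x out of the machine's front. It moves with the guard, which never turns.
- nose (a point): Middle of the underside of the nose: the steel tip, 10 mm wide and pointing down, of the hooked arm on the guard's slotted bar. Rigid with the handle: 100 mm in +y of its centre, same x, 118 mm below. Same axes. With the guard down it stands beside the catch post, 60 mm below the notch floor and 28 mm in -y of its middle; the post blocks moving sideways until it is lifted over the lip.
- notch (a point): Middle of the notch floor in the top of the fixed steel catch post, 100 mm above the table. Same axes as the handle. The notch is open above, 24 mm wide in y; its lip on the guard's side (-y) is 8 mm thick and 12 mm higher than the floor, its outer wall (+y) 30 mm higher. The raised guard slides up to 34 mm towards +y, with light friction; 28 mm brings the nose over this point.
- guard_lift (a joint): Height of the guard in m: 0 fully down, grows upward, upper stop at 0.095. The nose clears the lip above 0.072 and rests on the notch floor at 0.060. The moving parts weigh about 0.5 kg and drop if let go unhooked.

How it is judged:
By the outcome, as a careful person would: the job done as asked, in the order asked, and still so for the second after the job is handed in, with the robot touching nothing.
It also fails if it takes over 32 s, if anything falls off the work surface, if the arm or the gripper's body presses on something with over 40 N, if the wrist force passes 120 N, or if a joint passes its speed limit or range.

ROBOT

A 6-joint arm with a two-finger parallel gripper is mounted at the origin on the work surface. World frame = base frame: x ahead of the robot, y to its left, z up, the work surface at z = 0. Lengths are in m, angles in rad, forces in N, time in s.
With the tool pointing down it reaches from about 0.25 to 0.725 m from the base axis. Payload 4 kg.
Tool frame: the origin (TCP) lies on the centre line of the jaws, within the pads' length; the fingertips stand 17 mm ahead of it and the grasp point (between the pads) lies 2 mm behind it; z points along the fingers, y is the line along which they close (so a half turn about z gives the same grasp; the last joint's range is limited). The gripper opens to 85 mm and grips with 20 to 120 N. Pads are 22 mm wide; open, the fingers measure 114 mm over their backs; the gripper's body (76 mm by 85 mm) begins 54 mm behind the grasp point. The pads swing forward as they close: fully open they stand 13 mm farther back than shut.
Start: joints at [-1.28, 0.241, 0.005, 1.335, 0, 1.571], TCP at [0.143, -0.479, 0.248] pointing down, gripper open.
Joint ranges: [-2.72, 2.72], [-1.05, 1.87], [-1.09, 1.28], [-1.99, 2.15], [-1.42, 1.44], [-3.14, 3.14]. Speed limits (rad/s): [2.79, 2.79, 3.14, 3.14, 3.14, 3.14].

INTERFACE

Orientations are given as [roll, pitch, yaw] about the fixed x, y, z axes, in that order (R = Rz(yaw) Ry(pitch) Rx(roll)).
In Python, from bench import robot gives the robot as it stands.
- The arm moves only by the tool arm_command, never from a script. Its argument "increments" is a list of rows, each an object with "jaw": the opening in per cent of the stroke, from 0 (shut) to 100 (fully open); "slide": the shift along the tool's x, y, z in mm, a list of three; "turn": the turn about the tool's z in rad. In form: [{"jaw": jaw, "slide": [x, y, z], "turn": turn}, ...]. A call has 1 to 10 rows; each row shifts and turns the commanded pose from where the row before left it, along the tool's axes as they then stand; what a row does not reach is not made up. A row lasts 1/8 s, in which the tool goes at most 62.5 mm and 10.7 degrees, less where a joint would pass 70% of its speed; a pose out of reach is approached as far as the arm can. A call with a gripper value outside its range is refused whole. The fingers move at their own pace and stop on an object; "grip_force" is the grip in N (left out, the last holds). Time passes only in rows, so rows that do not move let the fingers close. It gives the time, the measured TCP pose, the force, the opening and the grip force at its end, in the units of the state.
- robot.sense(): the state, without advancing time (a new reading comes with each control period).
- robot.read_camera(name): name is "scene" or "side" or "wrist"; returns a dict with "image" (420x560x3 uint8, red, green, blue), "depth" (420x560 float32, m along the optical axis (not along the pixel's ray), 0 where there is no reading), "camera_matrix" (3x3 intrinsics, pixels), "R" (3x3) and "t" (3): a world point X has camera coordinates R X + t. Camera axes: x right, y down, z forward; pixel columns grow to the right and rows downward; lengths in m; the calibration is good to about 2 mm. A picture is of the moment at which its call begins.
- robot.finish_job(): hands the job in; it is judged then, once.
The state is a dict: "t": time; "joint_pos": joint angles; "joint_vel": joint speeds; "joint_efforts": joint torques, N m; "tcp_pos": TCP position; "orientation": TCP orientation; "contact_force": force on the tool from outside, world axes, zero at the start; "wrist_torque": the same for the moment, N m; "finger_gap": opening from 0.0 (shut) to 1.0 (fully open); "grasp_force": force on a finger pad.
Only numpy, scipy, OpenCV 4.12 (cv2) and the standard library are available. Lean on these libraries where they do the work, as an engineer would, in place of code of your own. Each camera call takes 0.05 s, during which the arm holds its last target. There are 200 camera calls.

## Working session

There is one attempt and no reset: what is moved stays moved. The work goes in short steps, Python scripts to look and compute and a tool call to move; the robot and the scene stay as the last step left them, time stands still between calls to the robot, and variables do not carry over. Pictures are saved under pics/ and viewed, at most 10 in all, crops included, and the job is handed in when it is done.

Besides the shell and the picture viewer there is one more tool, called after "Call:" as name([rows], argument=value, ...), one row to a line, values as JSON. arm_command: Moves the arm, as the interface text tells. Its arguments: {"type":"object","properties":{"increments":{"type":"array","items":{"type":"object","properties":{"jaw":{"type":"number"},"slide":{"type":"array","items":{"type":"number"}},"turn":{"type":"number"}}}},"grip_force":{"type":"number"}},"required":["increments"]}

```bash
mkdir -p pics
python3 - <<'E'
from bench import robot
import cv2,numpy as np
s=robot.sense();print(s['t'],s['tcp_pos'],s['orientation'])
for n in("scene","side"):
    c=robot.read_camera(n);np.savez(f"{n}0.npz",**c)
    cv2.imwrite(f"pics/{n}0.png",c["image"][:,:,::-1])
    print(n,c["R"].round(3).tolist(),c["t"])
E
```

```text
0.0 [ 0.14316099 -0.47844371  0.24740228] [-3.13949500e+00  1.41181658e-05  2.90770384e-01]
scene [[0.508, 0.861, 0.02], [0.627, -0.353, -0.695], [-0.591, 0.365, -0.719]] [-0.31227722 -0.27148982  1.55189749]
side [[0.928, -0.373, -0.021], [-0.281, -0.66, -0.697], [0.246, 0.652, -0.717]] [-0.50574874  0.26357572  0.97713773]
```

View pics/scene0.png

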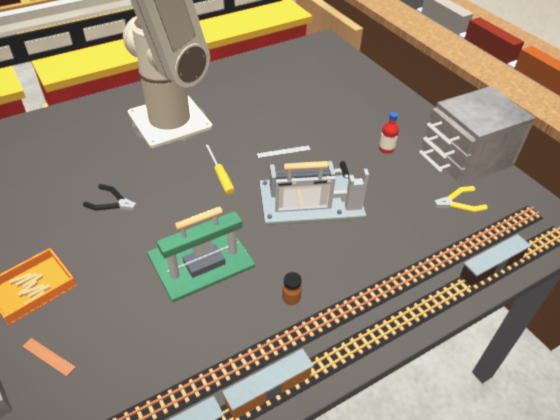

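View pics/side0.png

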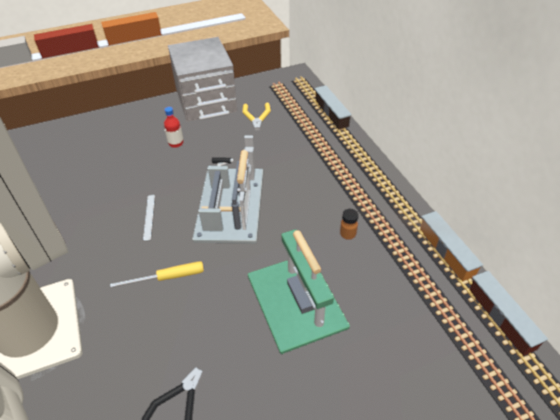

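The scene view shows the guarded chopper on a grey plate, with its handle at about (305,166) and the catch post at about (358,190). The green press at (200,218) is the decoy. In the side view the handle is at about (243,168) and the post at (248,150).

```bash
cat > h.py <<'E'
import cv2,numpy as np
def ray(c,u,v):
    K,R,t=c["camera_matrix"],c["R"],c["t"]
    return -R.T@t, R.T@np.linalg.solve(K,[u,v,1.])
def onplane(c,u,v,z):
    o,d=ray(c,u,v); return o+d*(z-o[2])/d[2]
def mask(c,box,lo=(10,60,150),hi=(24,200,255)):
    x0,y0,x1,y1=box; m=np.zeros(c["image"].shape[:2],np.uint8)
    h=cv2.cvtColor(c["image"],cv2.COLOR_RGB2HSV)
    m[y0:y1,x0:x1]=cv2.inRange(h,lo,hi)[y0:y1,x0:x1]
    n,l,s,ct=cv2.connectedComponentsWithStats(m)
    return l==1+np.argmax(s[1:,4])
def tri(c1,p1,c2,p2):
    P=lambda c:c["camera_matrix"]@np.c_[c["R"],c["t"]]
    X=cv2.triangulatePoints(P(c1),P(c2),np.array(p1,float),np.array(p2,float))[:,0];return X[:3]/X[3]
def pix(c,X):
    p=c["camera_matrix"]@(c["R"]@np.asarray(X)+c["t"]);return p[:2]/p[2]
E
python3 - <<'E'
from h import *
C={n:dict(np.load(f"{n}0.npz")) for n in("scene","side")}
P=[]
for n,b in(("scene",(275,155,335,178)),("side",(232,145,255,195))):
    c=C[n];m=mask(c,b);v,u=np.nonzero(m);r=cv2.minAreaRect(np.c_[u,v].astype(np.float32));print(n,len(u),r)
    e=cv2.boxPoints(r);k=0 if np.linalg.norm(e[0]-e[1])<np.linalg.norm(e[1]-e[2]) else 1
    a,d=(e[k]+e[k+1])/2,(e[(k+2)%4]+e[(k+3)%4])/2
    P.append(r[0]); print(onplane(c,*a,.158),onplane(c,*d,.158),onplane(c,*r[0],.158))
    w=c["depth"][m];print("depth",np.median(w))
print(tri(C["scene"],P[0],C["side"],P[1]))
for n in C: 
    x0,y0=(240,130) if n=="scene" else (180,110)
    cv2.imwrite(f"pics/{n}c.png",cv2.resize(C[n]["image"][y0:y0+140,x0:x0+150,::-1],None,fx=4,fy=4,interpolation=cv2.INTER_CUBIC)[:600])
a,b=[cv2.imread(f"pics/{n}c.png") for n in C]
cv2.imwrite("pics/crops.png",cv2.resize(np.hstack([a,b]),(800,373)))
E
```

```text
scene 281 ((305.1000061035156, 165.1999969482422), (7.810029029846191, 44.217681884765625), 86.633544921875)
[0.53624686 0.18103043 0.158     ] [0.49499144 0.08886151 0.158     ] [0.51553813 0.13476497 0.158     ]
depth 1.1762072
side 222 ((241.84999084472656, 166.5500030517578), (7.495331764221191, 33.09259796142578), 8.13010311126709)
[0.53880524 0.18726605 0.158     ] [0.49313925 0.08634899 0.158     ] [0.51515786 0.13500782 0.158     ]
depth 1.0703549
[0.51522696 0.13505075 0.15777873]
```

View pics/crops.png

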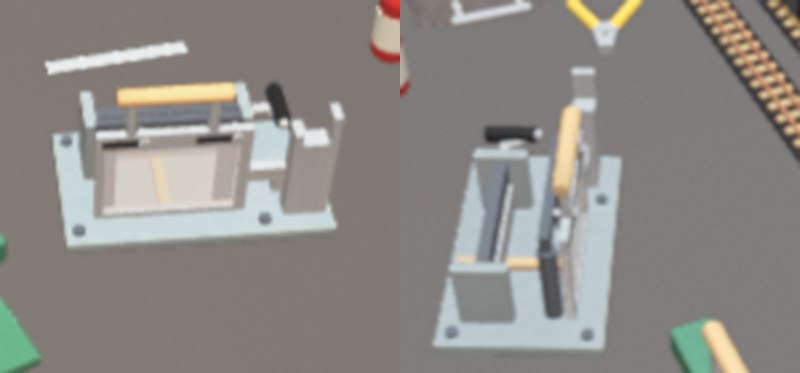

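Call:
arm_command([
  {"jaw": 55, "slide": [0, 0, 0], "turn": -0.143},
  {"jaw": 55, "slide": [0, 0, 0], "turn": -0.143},
  {"jaw": 55, "slide": [0, 0, 0], "turn": -0.143},
  {"jaw": 55, "slide": [0, 0, 0], "turn": -0.143},
  {"jaw": 55, "slide": [0, 0, 0], "turn": -0.143},
  {"jaw": 55, "slide": [0, 0, 0], "turn": -0.143},
  {"jaw": 55, "slide": [30, 6, 0], "turn": 0},
  {"jaw": 55, "slide": [45, 6, 0], "turn": 0},
  {"jaw": 55, "slide": [45, 6, 0], "turn": 0},
  {"jaw": 55, "slide": [45, 6, 0], "turn": 0},
])

```text
t: 1.35
tcp_pos: [0.2332, -0.3369, 0.2479]
orientation: [-3.141, -0.001, 1.148]
contact_force: [0.8, -0.7, 0.2]
finger_gap: 0.55
grasp_force: 0.0
```

Call:
arm_command([
  {"jaw": 55, "slide": [50, 6, 0], "turn": 0},
  {"jaw": 55, "slide": [50, 6, 0], "turn": 0},
  {"jaw": 55, "slide": [50, 6, 0], "turn": 0},
  {"jaw": 55, "slide": [50, 6, 0], "turn": 0},
  {"jaw": 55, "slide": [50, 6, 0], "turn": 0},
  {"jaw": 55, "slide": [50, 6, 0], "turn": 0},
  {"jaw": 55, "slide": [50, 6, 0], "turn": 0},
  {"jaw": 55, "slide": [50, 6, 0], "turn": 0},
  {"jaw": 55, "slide": [50, 6, 0], "turn": 0},
  {"jaw": 55, "slide": [50, 6, 0], "turn": 0},
])

```text
t: 2.6
tcp_pos: [0.4928, 0.0948, 0.2479]
orientation: [-3.141, 0.001, 1.149]
contact_force: [0.5, -1.3, -0.1]
finger_gap: 0.55
grasp_force: 0.0
```

Call:
arm_command([
  {"jaw": 55, "slide": [30, 4, 0], "turn": 0},
  {"jaw": 55, "slide": [16, 0, 0], "turn": 0},
  {"jaw": 55, "slide": [0, 0, 0], "turn": 0},
  {"jaw": 55, "slide": [0, 0, 0], "turn": 0},
])

```text
t: 3.1
tcp_pos: [0.5142, 0.1326, 0.2483]
orientation: [-3.141, 0.001, 1.148]
contact_force: [0.5, -0.8, -0.2]
finger_gap: 0.546
grasp_force: 0.0
```

Run:
```python
from bench import robot
from h import *
s=robot.sense();print(s['t'],s['tcp_pos'],s['orientation'],s['contact_force'])
c=robot.read_camera("wrist");np.savez("wrist1.npz",**c)
cv2.imwrite("pics/wrist1.png",c["image"][:,:,::-1])
print(pix(c,[.5152,.135,.158]))
```

```text
3.1 [0.5142074  0.13256024 0.24826471] [-3.14111451e+00  8.83612632e-04  1.14780247e+00] [ 0.5269918  -0.81707938 -0.21282367]
[275.36223094 209.73751635]
```

View pics/wrist1.png

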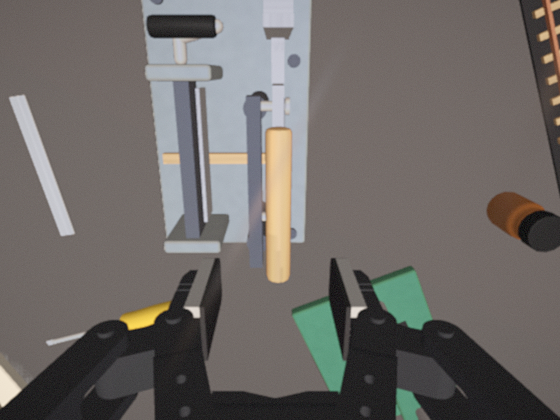

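The wrist view shows the handle running straight up the image from (280,129) to (278,281), between the jaws, with the post at the top at about (279,15). I'll measure it now.

Run:
```python
from h import *
c=dict(np.load("wrist1.npz"))
m=mask(c,(255,110,305,300));v,u=np.nonzero(m);print(len(u),u.min(),u.max(),v.min(),v.max())
for k in (v<v.min()+25,v>v.max()-25,v>0): print(onplane(c,(u[k].min()+u[k].max())/2,v[k].mean(),.158))
print(onplane(c,280,v.min(),.158),onplane(c,278,v.max(),.158),onplane(c,278,(v.min()+v.max())/2,.158))
```

```text
3845 262 291 127 282
[0.53493577 0.17439517 0.158     ]
[0.49909218 0.09569225 0.158     ]
[0.51767151 0.13876527 0.158     ]
[0.53880447 0.18092151 0.158     ] [0.49543825 0.08669565 0.158     ] [0.51814081 0.13751922 0.158     ]
```

Run:
```python
from h import *
c=dict(np.load("wrist1.npz"))
for u,v in((255,200),(255,150),(188,200),(200,250),(279,200),(279,15),(180,70),(180,27),(278,60)):
    o,d=ray(c,u,v); X=o+d*c["depth"][v,u]; print(u,v,X.round(4))
```

```text
255 200 [0.4985 0.1344 0.1184]
255 150 [0.5143 0.1681 0.1181]
188 200 [0.4382 0.1458 0.0778]
200 250 [0.428  0.102  0.0844]
279 200 [0.5209 0.1424 0.1653]
279 15 [0.5651 0.2404 0.1111]
180 70 [0.4844 0.24   0.0838]
180 27 [0.4991 0.2652 0.0862]
278 60 [0.5541 0.2166 0.0717]
```

Call:
arm_command([
  {"jaw": 55, "slide": [2.5, 1.5, 20], "turn": 0},
  {"jaw": 55, "slide": [0, 0, 25], "turn": 0},
  {"jaw": 55, "slide": [0, 0, 25], "turn": 0},
  {"jaw": 55, "slide": [0, 0, 15], "turn": 0},
  {"jaw": 55, "slide": [0, 0, 7], "turn": 0},
  {"jaw": 55, "slide": [0, 0, 0], "turn": 0},
])

```text
t: 3.9
tcp_pos: [0.5173, 0.135, 0.1564]
orientation: [-3.142, 0.0, 1.148]
contact_force: [0.7, 0.3, -0.8]
finger_gap: 0.55
grasp_force: 0.0
```

Call:
arm_command([
  {"jaw": 10, "slide": [0, 0, 0], "turn": 0},
  {"jaw": 0, "slide": [0, 0, 0], "turn": 0},
  {"jaw": 0, "slide": [0, 0, 0], "turn": 0},
  {"jaw": 0, "slide": [0, 0, 0], "turn": 0},
  {"jaw": 0, "slide": [0, 0, 0], "turn": 0},
  {"jaw": 0, "slide": [0, 0, 0], "turn": 0},
], grip_force=40)

```text
t: 4.65
tcp_pos: [0.5177, 0.1355, 0.1573]
orientation: [3.14, -0.001, 1.149]
contact_force: [-2.2, -0.2, 5.5]
finger_gap: 0.173
grasp_force: 39.1
```

Call:
arm_command([
  {"jaw": 0, "slide": [0, 0, -8], "turn": 0},
  {"jaw": 0, "slide": [0, 0, -12], "turn": 0},
  {"jaw": 0, "slide": [0, 0, -12], "turn": 0},
  {"jaw": 0, "slide": [0, 0, -12], "turn": 0},
  {"jaw": 0, "slide": [0, 0, -12], "turn": 0},
  {"jaw": 0, "slide": [0, 0, -12], "turn": 0},
  {"jaw": 0, "slide": [0, 0, -10], "turn": 0},
  {"jaw": 0, "slide": [0, 0, -5], "turn": 0},
  {"jaw": 0, "slide": [0, 0, 0], "turn": 0},
  {"jaw": 0, "slide": [0, 0, 0], "turn": 0},
], grip_force=60)

```text
t: 5.9
tcp_pos: [0.5175, 0.1354, 0.2394]
orientation: [3.141, -0.001, 1.149]
contact_force: [4.2, 3.1, -3.7]
finger_gap: 0.167
grasp_force: 58.8
```

Run:
```python
from bench import robot
from h import *
s=robot.sense();print(s['t'],s['tcp_pos'],s['contact_force'],s['grasp_force'])
I=[]
for n,(x0,y0) in(("scene",(240,90)),("side",(180,90))):
    c=robot.read_camera(n)
    I.append(cv2.resize(c["image"][y0:y0+140,x0:x0+150,::-1],(400,373),interpolation=cv2.INTER_CUBIC))
cv2.imwrite("pics/lift.png",np.hstack(I))
```

```text
5.9 [0.51746426 0.13542139 0.23937268] [ 4.19631613  3.13208995 -3.70873507] 58.77084195613861
```

View pics/lift.png

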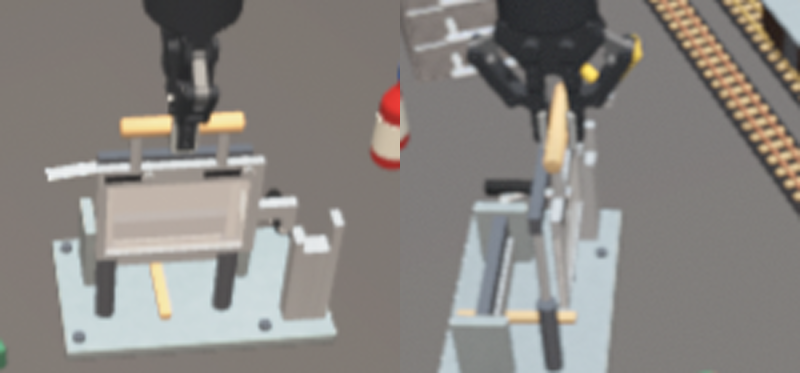

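The guard is raised about 82 mm. The nose stands just above and beside the lip, at about (280,210) in the left crop, so I'll slide it 28 mm sideways.

Call:
arm_command([
  {"jaw": 0, "slide": [4, 0, 0], "turn": 0},
  {"jaw": 0, "slide": [5, 0, 0], "turn": 0},
  {"jaw": 0, "slide": [5, 0, 0], "turn": 0},
  {"jaw": 0, "slide": [5, 0, 0], "turn": 0},
  {"jaw": 0, "slide": [5, 0, 0], "turn": 0},
  {"jaw": 0, "slide": [4, 0, 0], "turn": 0},
  {"jaw": 0, "slide": [0, 0, 0], "turn": 0},
  {"jaw": 0, "slide": [0, 0, 0], "turn": 0},
])

```text
t: 7.0
tcp_pos: [0.529, 0.1611, 0.2394]
orientation: [3.141, -0.001, 1.149]
contact_force: [4.2, -1.0, -4.8]
finger_gap: 0.165
grasp_force: 58.6
```

Run:
```python
from bench import robot
from h import *
s=robot.sense();d=s['tcp_pos']-np.array([.5175,.1354,.2394]);print(s['t'],d,d[0]*.41+d[1]*.912,d[0]*.912-d[1]*.41,s['contact_force'],s['grasp_force'])
I=[]
for n,(x0,y0) in(("scene",(270,110)),("side",(200,80))):
    c=robot.read_camera(n)
    I.append(cv2.resize(c["image"][y0:y0+105,x0:x0+112,::-1],(400,373),interpolation=cv2.INTER_CUBIC))
cv2.imwrite("pics/slid.png",np.hstack(I))
```

```text
7.0 [1.14765857e-02 2.57175577e-02 3.00702744e-05] 0.02815981278063058 -7.755254146080658e-05 [ 4.20379559 -0.95796396 -4.76517787] 58.64551305770874
```

View pics/slid.png

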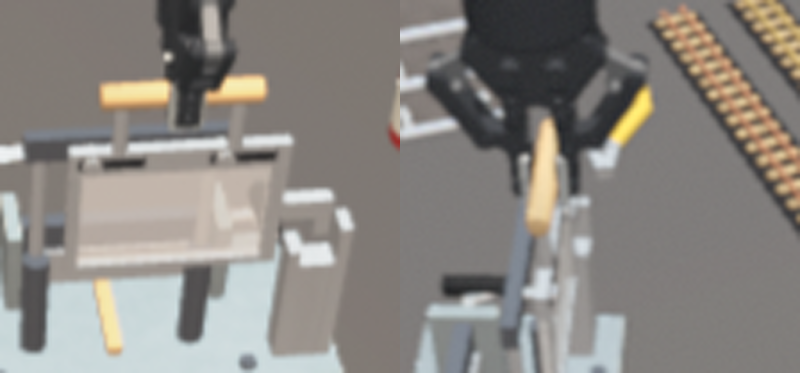

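The nose, at about (318,215) in the left crop, is over the notch between the lip at (292,240) and the outer wall at (345,220). I'll lower it.

Call:
arm_command([
  {"jaw": 0, "slide": [0, 0, 4], "turn": 0},
  {"jaw": 0, "slide": [0, 0, 5], "turn": 0},
  {"jaw": 0, "slide": [0, 0, 5], "turn": 0},
  {"jaw": 0, "slide": [0, 0, 4], "turn": 0},
  {"jaw": 0, "slide": [0, 0, 2], "turn": 0},
  {"jaw": 0, "slide": [0, 0, 1], "turn": 0},
  {"jaw": 0, "slide": [0, 0, 1], "turn": 0},
  {"jaw": 0, "slide": [0, 0, 0], "turn": 0},
])

```text
t: 8.1
tcp_pos: [0.5288, 0.1607, 0.2174]
orientation: [3.141, 0.0, 1.149]
contact_force: [3.5, -1.5, -3.3]
finger_gap: 0.165
grasp_force: 59.0
```

Call:
arm_command([
  {"jaw": 0, "slide": [0, 0, 0.5], "turn": 0},
  {"jaw": 0, "slide": [0, 0, 0.5], "turn": 0},
  {"jaw": 0, "slide": [0, 0, 0], "turn": 0},
])

```text
t: 8.48
tcp_pos: [0.5288, 0.1607, 0.2173]
orientation: [3.141, -0.001, 1.149]
contact_force: [0.4, -3.4, 5.4]
finger_gap: 0.16
grasp_force: 59.7
```

Run:
```python
from bench import robot
from h import *
s=robot.sense();print(s['t'],s['tcp_pos'],s['contact_force'])
I=[]
for n,(x0,y0) in(("scene",(290,120)),("side",(200,80))):
    c=robot.read_camera(n)
    I.append(cv2.resize(c["image"][y0:y0+84,x0:x0+90,::-1],(400,373),interpolation=cv2.INTER_CUBIC))
cv2.imwrite("pics/low.png",np.hstack(I))
```

```text
8.475 [0.5288138  0.16065258 0.21733131] [ 0.43173357 -3.43004331  5.43494977]
```

View pics/low.png

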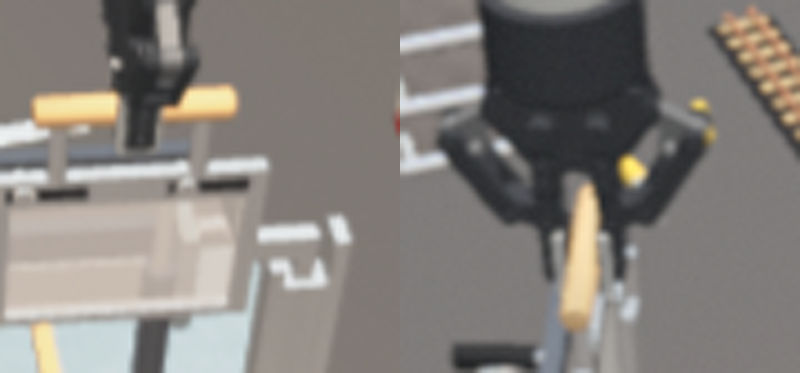

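The vertical force has flipped to an upward push, and the nose sits in the notch at about (303,270) in the left crop. I'll release and back off upward.

Call:
arm_command([
  {"jaw": 20, "slide": [0, 0, 0], "turn": 0},
  {"jaw": 25, "slide": [0, 0, 0], "turn": 0},
  {"jaw": 40, "slide": [0, 0, 0], "turn": 0},
  {"jaw": 55, "slide": [0, 0, 0], "turn": 0},
  {"jaw": 55, "slide": [0, 0, 0], "turn": 0},
  {"jaw": 55, "slide": [0, 0, 0], "turn": 0},
  {"jaw": 55, "slide": [0, 0, -10], "turn": 0},
  {"jaw": 55, "slide": [0, 0, -25], "turn": 0},
  {"jaw": 55, "slide": [0, 0, -30], "turn": 0},
  {"jaw": 55, "slide": [0, 0, -25], "turn": 0},
])

```text
t: 9.82
tcp_pos: [0.529, 0.1608, 0.3084]
orientation: [3.14, -0.001, 1.149]
contact_force: [-0.3, 0.5, -0.4]
finger_gap: 0.553
grasp_force: 0.0
```

Call:
arm_command([
  {"jaw": 55, "slide": [0, 0, 0], "turn": 0},
  {"jaw": 55, "slide": [0, 0, 0], "turn": 0},
  {"jaw": 55, "slide": [0, 0, 0], "turn": 0},
  {"jaw": 55, "slide": [0, 0, 0], "turn": 0},
])

```text
t: 10.32
tcp_pos: [0.5283, 0.1606, 0.3053]
orientation: [-3.14, 0.001, 1.149]
contact_force: [1.3, -1.3, -0.1]
finger_gap: 0.551
grasp_force: 0.0
```

Run:
```python
from bench import robot
from h import *
s=robot.sense();print(s['t'],s['tcp_pos'],s['contact_force'])
I=[]
for n,(x0,y0) in(("scene",(270,110)),("side",(190,80))):
    c=robot.read_camera(n)
    I.append(cv2.resize(c["image"][y0:y0+105,x0:x0+112,::-1],(400,373),interpolation=cv2.INTER_CUBIC))
cv2.imwrite("pics/done.png",np.hstack(I))
```

```text
10.325 [0.52830167 0.16063575 0.30527838] [ 1.25616669 -1.34267514 -0.07155713]
```

View pics/done.png

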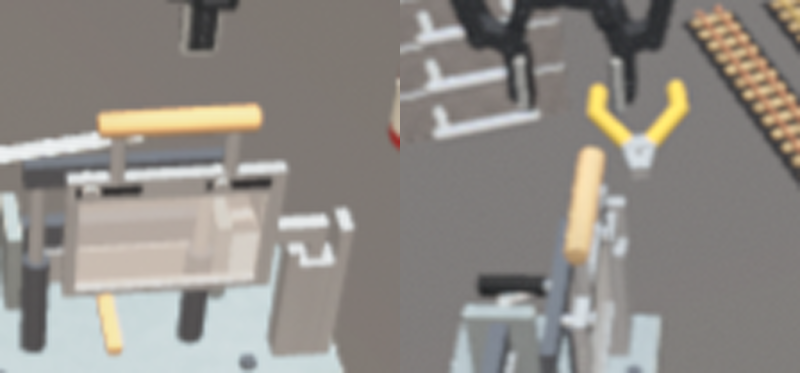

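The guard hangs with its nose in the notch at about (313,250) in the left crop, and the gripper is well clear above it.

```bash
python3 -c "
from bench import robot
print(robot.finish_job())"
```

```text
the job is handed in; nothing more can be done
None
```

The sleeper chopper's clear guard is raised and hanging by its hook in the catch-post notch, the gripper has let go and is clear above it, and the job was handed in at about 10.4 s.

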